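# Shut the key safe's shutter into its catch and press the lock button

### The arm

A 6-joint arm with a two-finger parallel gripper is mounted at the origin on the work surface. World frame = base frame: x ahead of the robot, y to its left, z up, the work surface at z = 0. Lengths are in m, angles in rad, forces in N, time in s.
With the tool pointing down it reaches from about 0.375 to 0.9 m from the base axis. Payload 3.1 kg.
Tool frame: the origin (TCP) lies between the finger pads; the fingertips stand 17 mm ahead of it and the grasp point (between the pads) lies 2 mm behind it; z points along the fingers, y is the line along which they close (so a half turn about z gives the same grasp; the last joint's range is limited). The gripper opens to 85 mm and grips with 20 to 120 N. Pads are 22 mm wide; open, the fingers measure 114 mm over their backs; the gripper's body (76 mm by 85 mm) begins 54 mm behind the grasp point. The pads swing forward as they close: fully open they stand 13 mm farther back than shut.
Start: joints at [0.943, 0.527, 1.433, -0, 1.181, -0.178], TCP at [0.272, 0.563, 0.211] pointing down, gripper open.
Joint ranges: [-3.08, 3.08], [-0.75, 2.2], [0.22, 2.44], [-1.43, 4.57], [0, 2.65], [-2.85, 2.85]. Speed limits (rad/s): [2.79, 2.79, 3.14, 3.14, 3.14, 3.14].

### API

Orientations are given as a unit quaternion [x, y, z, w].
In Python, from station import sense, vision, order gives the robot as it stands.
- The arm moves only by the shell command python3 -m crank 'ROWS' [OPENING] [FORCE]. ROWS is JSON, a list of rows, each an object with "dp": the shift along the world's x, y, z in units of 30 mm (1.0 is 30 mm), a list of three; "angular": the turn, a rotation vector about the world's x, y, z in degrees, a list of three. In form: [{"dp": [dx, dy, dz], "angular": [ax, ay, az]}, ...]. A call has 1 to 20 rows; each row shifts and turns the commanded pose from where the row before left it; what a row does not reach is not made up. A row lasts 1/10 s, in which the tool goes at most 50 mm and 8.59 degrees, less where a joint would pass 70% of its speed; a pose out of reach is approached as far as the arm can. A call is refused whole if a number of a shift passes 1 or a number of a turn 8.59, either way. A call with a gripper value outside its range is refused whole. OPENING is the closure, from 0 (fully open) to 1 (shut), set as the call begins (- or left out, the last holds). The fingers move at their own pace and stop on an object; FORCE is the grip in N (left out, the last holds). Time passes only in rows, so rows that do not move let the fingers close. It gives the time, the measured TCP pose, the force, the opening and the grip force at its end, in the units of the state.
- sense(): the state, without advancing time (a new reading comes with each control period).
- vision.snapshot(name): name is "scene" or "top"; returns a dict with "image" (384x512x3 uint8, blue, green, red), "range_z" (384x512 float32, m along the optical axis (not along the pixel's ray), 0 where there is no reading), "mtx" (3x3 intrinsics, pixels), "pose" (4x4, takes a point from camera to world coordinates). Camera axes: x right, y down, z forward; pixel columns grow to the right and rows downward; lengths in m; the calibration is good to about 2 mm. A picture is of the moment at which its call begins.
- order.sign_off(): hands the job in; it is judged then, once.
The state is a dict: "t": time; "q": joint angles; "qd": joint speeds; "tau": joint torques, N m; "tcp_pos": TCP position; "tool_rot": TCP orientation; "force": force on the tool from outside, world axes, zero at the start; "ft_torque": the same for the moment, N m; "finger_gap": opening from 0.0 (shut) to 1.0 (fully open); "gripper_force": force on a finger pad.
Only numpy, scipy, OpenCV 4.12 (cv2) and the standard library are available. Lean on these libraries where they do the work, as an engineer would, in place of code of your own. Each camera call takes 0.05 s, during which the arm holds its last target. There are 200 camera calls.

### The job

Close up the key safe that lies on its back on the camp table: with the fingertips, push its sliding shutter by the upright face of its thumb wedge along the rails until it drops into its catch over the key compartment, and do not push it on past the catch. Only then press the round lock button beside it fully in and let it spring back. Nothing is to be picked up: leave the keys and all the other loose things where they are.

Things in the scene. Friction and masses are not known exactly. Their poses are not given: they have to be found in the camera images.
- key_safe: black plastic key safe on its back, fixed to the table; 120 (x) x 180 (y) x 45 mm high, origin at the centre of its underside, face (top) at z = 45 mm. A shutter track 63 mm wide between side rails 8 mm high runs along its y axis, centred at x = -20 mm; the key compartment (44 x 55 mm) opens in the track from y = 0 to +55 mm. Small steel ridges cross the track's edges at y = -0.5 and +12 mm
- shutter (a joint): slide of the grey shutter along the safe's +y, m: starts at 0 to 0.025, friction 1.5 N. From 0.068 the push rises to about 7 N as a spring plunger climbs a 2.5 mm ridge, topped at 0.074; then the force drops and it jumps ahead into its catch at 0.080, compartment covered. Pushed on at about 8 N it tops a second ridge at 0.087 and runs to a stop at 0.100: too far, it cannot well be pushed back
- push_face (a point): centre of the upright push face of the shutter's thumb wedge, 10 mm above the safe's face; moves with the shutter. The face is at the trailing (-y) end of the 63 x 66 mm shutter, looks to the safe's -y, is 60 mm wide and stands 1 to 16 mm above the safe's face; the wedge slopes down from it towards +y. Push it in the safe's +y direction with the fingertips behind it
- face_home (a point): fixed point of the safe where the point push_face lies when the shutter is in its catch (safe x = -20, y = -5.5, z = 55 mm)
- lock (a joint): travel of the lock button, m: 0 = out, 0.006 = fully in. A spring returns it; about 1.5 N to start, 5 N fully in
- lock_top (a point): centre of the top of the round steel lock button, 22 mm across, 18 mm above the safe's face, at x = +39, y = +45 mm of the safe, in a black round housing 38 mm across and 12 mm high; it is pressed straight down (world -z) and the point moves with it
- key_a: loose silver key, 24 x 59 x 4 mm, lying flat; origin under it, near its middle
- key_b: second loose silver key, the same size, lying flat; origin under it, near its middle
- votive: glass votive holder, 72 mm across, 65 mm high; origin at the centre of its underside
- coaster: round beech coaster, 96 mm across, 9 mm thick; origin at the centre of its underside
- tape_roll: roll of brown packing tape lying flat, 96 mm across, 48 mm high; origin at the centre of its underside
- spatula_head: green silicone spatula head, 55 x 104 x 18 mm, lying flat; origin under it, near its middle
- mug: white mug, 80 mm across and 92 mm high, at the left side of the table; origin at the centre of its underside
- screwdriver: screwdriver lying at the right side of the table, along its own x; origin under its middle

How it is judged:
On the way, in this order (a step that is already met when the one before it is completed fails the run):
1. the shutter has dropped into its catch and rests there (value of joint shutter between 0.077 and 0.083 m and velocity of joint shutter between -0.01 and 0.01 m/s), for 0.2 s.
2. the lock button is pressed fully in (at least 4.5 of 6 mm) (value of joint lock above 0.0045 m), for 0.05 s.
3. the lock button is let out again (value of joint lock below 0.0015 m), for 0.1 s.
At the end, for the whole second after the job is handed in: The shutter rests in its catch (joint 0.077 to 0.083), the lock button is out again (within 1.5 mm) after having been pressed in, and every loose thing is within 15 mm of where it began (value of joint shutter between 0.077 and 0.083 m and value of joint lock below 0.0015 m and distance of each of key_a, key_b, votive, coaster, tape_roll, spatula_head, mug, screwdriver from where it was at the start of the episode below 0.015 m); the robot touches nothing.
It fails at once if the shutter is pushed past its catch, over the second ridge (value of joint shutter above 0.0875 m).
It fails at once if the lock button is pressed (over 3 mm) while the shutter is not in its catch (value of joint lock above 0.003 m and not (value of joint shutter between 0.077 and 0.083 m)).
It fails at once if a loose thing is shifted, lifted or carried by 15 mm or more (distance of any of key_a, key_b, votive, coaster, tape_roll, spatula_head, mug, screwdriver from where it was at the start of the episode above 0.015 m).
It also fails if it takes over 48 s, if anything falls off the work surface, if the arm or the gripper's body presses on something with over 40 N, if the wrist force passes 120 N, or if a joint passes its speed limit or range.

## Working session

There is one attempt and no reset: what is moved stays moved. The work goes in short steps, Python scripts to look and compute and a shell command to move; the robot and the scene stay as the last step left them, time stands still between calls to the robot, and variables do not carry over. Pictures are saved under pics/ and viewed, at most 10 in all, crops included, and the job is handed in when it is done.

```bash
mkdir -p pics
python3 - <<'E'
from station import sense, vision
import cv2,numpy as np
for n in ("scene","top"):
    s=vision.snapshot(n); cv2.imwrite(f"pics/{n}0.png",s["image"]); np.savez(f"{n}0.npz",**s)
    print(n,s["mtx"].tolist(),np.round(s["pose"],3).tolist())
s=sense();print(s)
E
```

```text
scene [[382.3902249110229, 0.0, 258.8473930221595], [0.0, 382.3902249110229, 190.84744745826143], [0.0, 0.0, 1.0]] [[0.864, 0.267, -0.426, 1.235], [0.503, -0.474, 0.723, -1.082], [-0.008, -0.839, -0.544, 0.898], [0.0, 0.0, 0.0, 1.0]]
top [[400.28584456527034, 0.0, 250.1955104432542], [0.0, 400.28584456527034, 193.9585911484836], [0.0, 0.0, 1.0]] [[-0.013, -0.997, 0.077, 0.502], [-1.0, 0.013, -0.003, -0.014], [0.003, -0.077, -0.997, 1.227], [0.0, 0.0, 0.0, 1.0]]
{'t': 0.1, 'q': array([ 9.42517906e-01,  5.28406280e-01,  1.43378493e+00,  2.18677416e-05,
        1.18141483e+00, -1.78490840e-01]), 'qd': array([ 0.00073815, -0.00190662, -0.00502449,  0.00142933, -0.00084522,
        0.00027878]), 'tau': array([-5.41718009e-05, -4.43301558e+01, -1.78586501e+01, -2.46874961e-04,
        3.82455459e-03, -1.35475196e-05]), 'tcp_pos': array([0.27128205, 0.56228502, 0.20990778]), 'tool_rot': array([ 2.23006771e-01,  9.74816376e-01, -9.21922944e-04, -4.04459794e-04]), 'force': array([ 0.71498844,  0.05319823, -0.69254222]), 'ft_torque': array([-0.00123719,  0.04954201, -0.02370437]), 'gripper_force': 0.0, 'finger_gap': 0.9970772795861882}
```

View pics/top0.png

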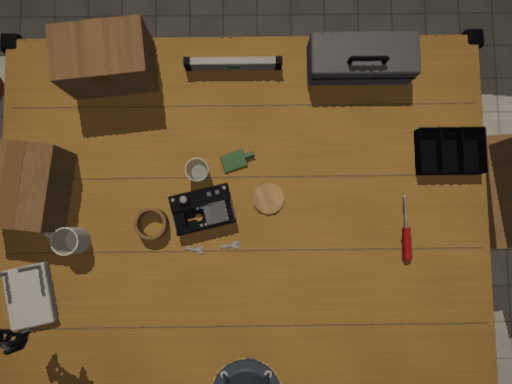

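View pics/scene0.png

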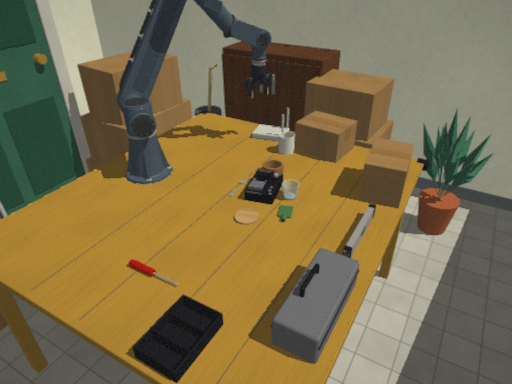

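The top view shows the safe at about (202,209), with the button at about (183,200). The keys lie below it at (195,250) and (230,245), the tape is at (151,223), the votive at (197,170), the spatula at (237,160) and the coaster at (268,198). I'll enlarge the safe.

Run:
```python
import cv2,numpy as np
d=np.load("top0.npz"); im=d["image"][175:245,160:245]
im=cv2.resize(im,None,fx=8,fy=8,interpolation=cv2.INTER_CUBIC)
im=cv2.convertScaleAbs(im,alpha=1.6,beta=20)
for i in range(0,85,10): cv2.putText(im,str(160+i),(i*8,10),0,.4,(0,255,0)); cv2.line(im,(i*8,12),(i*8,20),(0,255,0))
for i in range(0,70,10): cv2.putText(im,str(175+i),(0,i*8+4),0,.4,(0,255,0))
cv2.imwrite("pics/crop.png",im)
```

```text
(no output)
```

View pics/crop.png

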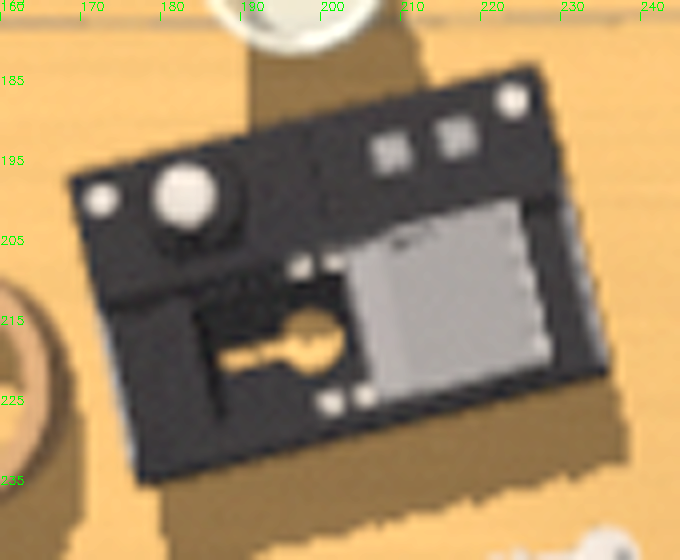

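The crop shows the face corners at crop (70,178), (540,65), (608,373) and (140,485). The button top is at (185,196), and the shutter's trailing edge runs from (518,200) to (549,358). I'll fit the pose from these.

```bash
cat > h.py <<'E'
import numpy as np
d=np.load("top0.npz"); K=d["mtx"]; P=d["pose"]
def ray(u,v,z):
    r=P[:3,:3]@np.linalg.solve(K,[u,v,1.]); return P[:3,3]+r*(z-P[2,3])/r[2]
def crop(c): return [(c[0]+.5)/8-.5+160,(c[1]+.5)/8-.5+175]
E
python3 - <<'E'
from h import *
from scipy.optimize import least_squares
C=[((60,90,45),(70,178)),((60,-90,45),(540,65)),((-60,-90,45),(608,373)),((-60,90,45),(140,485)),((39,45,63),(185,196))]
W=np.array([ray(*crop(c),m[2]/1e3)[:2] for m,c in C]); M=np.array([m[:2] for m,_ in C])/1e3
R=lambda a:np.array([[np.cos(a),-np.sin(a)],[np.sin(a),np.cos(a)]])
f=lambda p:(M@R(p[2]).T+p[:2]-W).ravel()
s=least_squares(f,[.47,.1,0]); p=s.x
print(p,np.degrees(p[2]),np.round(s.fun.reshape(-1,2)*1e3,1))
for c in [(518,200),(549,358)]: print("edge safe", (ray(*crop(c),.061)[:2]-p[:2])@R(p[2]))
for n,m in dict(home=(-20,-5.5),lock=(39,45),start0=(-20,-85.5)).items(): print(n,R(p[2])@np.array(m)/1e3+p[:2])
print("dir",R(p[2])@[0,1])
# point-cloud around
z=d["range_z"]; v,u=np.mgrid[:384,:512]; X=(np.stack([u,v,0*u+1],-1)@np.linalg.inv(K).T)*z[...,None]; X=X@P[:3,:3].T+P[:3,3]
for c in [(185,196),(440,290),(300,130),(530,270),(570,260)]:
    u_,v_=np.round(crop(c)).astype(int); print(c,np.round(X[v_,u_],4))
E
```

```text
[0.55004178 0.12529182 0.22157705] 12.695429698499554 [[ 1.8  1.7]
 [ 1.6  0.3]
 [-1.2 -2. ]
 [-1.9  1.3]
 [-0.4 -1.3]]
edge safe [ 0.01022241 -0.07130428]
edge safe [-0.04841838 -0.06917301]
home [0.53173947 0.11553092]
lock [0.57819874 0.17776263]
start0 [0.54932094 0.03748675]
dir [-0.21976839  0.97555208]
(185, 196) [0.5784 0.1774 0.0675]
(440, 290) [0.5428 0.0857 0.0574]
(300, 130) [0.6028 0.1391 0.0491]
(530, 270) [0.5509 0.0531 0.0631]
(570, 260) [0.5546 0.0395 0.0423]
```

Run:
```python
import numpy as np
for n in ("scene","top"):
    d=np.load(n+"0.npz");K=d["mtx"];P=d["pose"];T=np.linalg.inv(P)
    for p in [(.272,.563,.211),(0,0,0),(.550,.125,.045),(.43,.45,.09)]:
        c=K@(T@[*p,1])[:3]; print(n,p,np.round(c[:2]/c[2]))
    z=d["range_z"]; v,u=np.mgrid[:384,:512]; X=(np.stack([u,v,0*u+1],-1)@np.linalg.inv(K).T)*z[...,None]; X=X@P[:3,:3].T+P[:3,3]
    for q in ([(287,142),(288,110),(282,120),(262,85)] if n=="scene" else [(70,240),(48,236),(10,340),(30,300),(150,207),(197,160),(250,280)]): print(q,np.round(X[q[1],q[0]],3))
```

```text
scene (0.272, 0.563, 0.211) [259. 102.]
scene (0, 0, 0) [149. 172.]
scene (0.55, 0.125, 0.045) [264. 182.]
scene (0.43, 0.45, 0.09) [275. 138.]
(287, 142) [0.483 0.474 0.069]
(288, 110) [0.372 0.703 0.138]
(282, 120) [0.387 0.603 0.12 ]
(262, 85) [-0.14   1.312  0.03 ]
top (0.272, 0.563, 0.211) [ 18. 320.]
top (0, 0, 0) [247. 395.]
top (0.55, 0.125, 0.045) [202. 209.]
top (0.43, 0.45, 0.09) [ 85. 252.]
(70, 240) [0.462 0.531 0.002]
(48, 236) [0.477 0.558 0.083]
(10, 340) [0.258 0.511 0.331]
(30, 300) [0.29  0.632 0.031]
(150, 207) [0.557 0.277 0.052]
(197, 160) [0.696 0.139 0.045]
(250, 280) [ 0.335 -0.014  0.001]
```

```bash
python3 -m crank '[{"dp":[0.52,-0.98,0.5],"angular":[0,0,-2.86]},{"dp":[0.52,-0.98,0.5],"angular":[0,0,-2.86]},{"dp":[0.52,-0.98,0],"angular":[0,0,-2.86]},{"dp":[0.52,-0.98,0],"angular":[0,0,-2.86]},{"dp":[0.52,-0.98,0],"angular":[0,0,-2.86]},{"dp":[0.52,-0.98,0],"angular":[0,0,-2.86]},{"dp":[0.52,-0.98,0],"angular":[0,0,-2.86]},{"dp":[0.52,-0.98,0],"angular":[0,0,-2.86]},{"dp":[0.52,-0.98,0],"angular":[0,0,-2.86]},{"dp":[0.52,-0.98,0],"angular":[0,0,-2.86]},{"dp":[0.52,-0.98,0],"angular":[0,0,-2.86]},{"dp":[0.52,-0.98,0],"angular":[0,0,-2.86]},{"dp":[0.52,-0.98,0],"angular":[0,0,-2.86]},{"dp":[0.52,-0.98,-0.3],"angular":[0,0,-2.86]},{"dp":[0.52,-0.98,-0.6],"angular":[0,0,-2.86]},{"dp":[0.52,-0.98,-0.6],"angular":[0,0,-2.86]},{"dp":[0.52,-0.98,-0.6],"angular":[0,0,-2.86]},{"dp":[0.5,-0.95,-0.6],"angular":[0,0,-2.86]},{"dp":[0,0,0],"angular":[0,0,0]},{"dp":[0,0,0],"angular":[0,0,0]}]' 1 20; python3 -c "
from station import sense
s=sense();print(s['tool_rot'],s['q'],s['force'])"
```

```text
t: 2.1
tcp_pos: [0.5513, 0.0341, 0.159]
tool_rot: [0.625, 0.781, -0.0, -0.001]
force: [0.1, 0.4, 0.6]
finger_gap: 0.003
gripper_force: 0.0
[ 6.24748037e-01  7.80825377e-01 -4.88538805e-04 -1.17574033e-03] [-1.40693022e-01  4.99398514e-01  1.66700317e+00  4.29444261e-04
  9.77712384e-01 -3.62110920e-01] [0.05315693 0.44095581 0.59509044]
```

```bash
python3 -m crank '[{"dp":[0,0,-0.6],"angular":[0,0,0]},{"dp":[0,0,-0.6],"angular":[0,0,0]},{"dp":[0,0,-0.6],"angular":[0,0,0]},{"dp":[0,0,-0.6],"angular":[0,0,0]},{"dp":[0,0,-0.4],"angular":[0,0,0]},{"dp":[0,0,-0.2],"angular":[0,0,0]},{"dp":[0,0,0],"angular":[0,0,0]},{"dp":[0,0,0],"angular":[0,0,0]}]'
python3 - <<'E'
from station import vision,sense
import cv2,numpy as np
s=vision.snapshot("scene"); t=vision.snapshot("top"); np.savez("top1.npz",**t)
a=cv2.resize(s["image"][150:220,225:305],None,fx=6,fy=6,interpolation=cv2.INTER_CUBIC)
b=cv2.resize(t["image"][175:245,160:245],None,fx=6,fy=6,interpolation=cv2.INTER_CUBIC)
cv2.imwrite("pics/c1.png",cv2.convertScaleAbs(np.vstack([cv2.resize(a,(400,300)),cv2.resize(b,(400,300))]),alpha=1.5,beta=20))
E
```

```text
t: 2.9
tcp_pos: [0.5523, 0.0348, 0.0704]
tool_rot: [0.624, 0.781, 0.0, 0.0]
force: [-0.4, -0.2, -0.8]
finger_gap: -0.0
gripper_force: 0.0
```

View pics/c1.png

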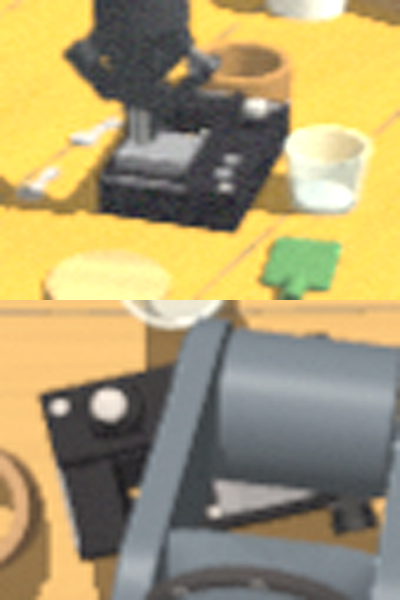

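The scene view shows the closed fingertips at about crop (143,145), which looks to be over the shutter rather than in front of it. I'll check that by projecting.

Run:
```python
import numpy as np,cv2
from station import vision
s=vision.snapshot("scene");K=s["mtx"];T=np.linalg.inv(s["pose"])
a=np.radians(12.7);R=np.array([[np.cos(a),-np.sin(a)],[np.sin(a),np.cos(a)]]);o=np.array([.550,.1253])
im=cv2.resize(s["image"][150:220,225:305],None,fx=8,fy=8,interpolation=cv2.INTER_CUBIC); im=cv2.convertScaleAbs(im,alpha=1.6,beta=20)
def pr(p): c=K@(T@[*p,1])[:3]; return c[:2]/c[2]
L=lambda x,y,z:(*(R@[x/1e3,y/1e3]+o),z/1e3)
for k,(p,c) in enumerate([((.5523,.0348,.0534),(0,0,255)),(L(-20,-70,55),(255,0,0)),(L(60,-90,45),(0,255,0)),(L(-60,-90,45),(0,255,0)),(L(60,90,45),(0,255,0)),(L(39,45,63),(0,255,0)),(L(-20,-5.5,55),(255,0,255))]):
    q=(pr(p)-[225,150]+.5)*8-.5; cv2.circle(im,tuple(int(i) for i in q),4,c,1)
cv2.imwrite("pics/c2.png",im)
```

```text
(no output)
```

View pics/c2.png

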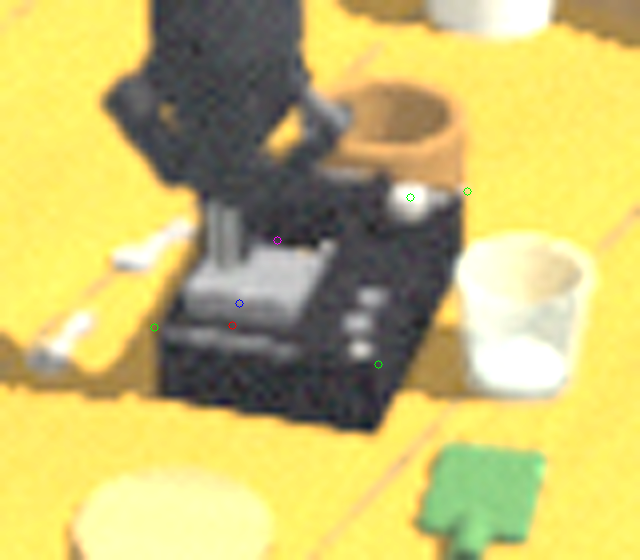

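The calibration holds: the button, the corners and the wedge face (blue) all match. The fingertips, at about crop (225,262), don't match the TCP-derived point (red). I'll read the depth there.

Run:
```python
import numpy as np
from station import vision,sense
st=sense();print(st['tcp_pos'],st['finger_gap'],st['t'])
s=vision.snapshot("scene");P=s["pose"];z=s["range_z"]; v,u=np.mgrid[:384,:512]; X=(np.stack([u,v,0*u+1],-1)@np.linalg.inv(s["mtx"]).T)*z[...,None]; X=X@P[:3,:3].T+P[:3,3]
a=np.radians(12.7);R=np.array([[np.cos(a),-np.sin(a)],[np.sin(a),np.cos(a)]]);o=np.array([.550,.1253])
for r in range(165,194):
  l=[]
  for c in (251,253,255,257):
    p=X[r,c]; q=(p[:2]-o)@R; l.append("%4d %4d %4d"%(*(q*1e3),p[2]*1e3))
  print(r," | ".join(l))
```

```text
[0.55249026 0.03449554 0.07059172] 0.0003436084790853407 3.05
165  -22 -100  176 |  -12 -107  181 |   -5 -104  181 |    1 -100  179
166  -23  -97  170 |  -11 -109  178 |   -2 -111  180 |    1  -99  175
167  -22 -101  167 |  -11 -109  174 |   -4 -107  174 |    1 -100  171
168  -23  -99  162 |  -11 -110  170 |   -2 -111  172 |   -4  -82  156
169  -23  -98  156 |  -12 -106  163 |   -5 -103  163 |   -5  -77  148
170  -21 -103  155 |  -13 -105  158 |   -3 -110  162 |   -4  -80  146
171  -21 -105  152 |  -16  -96  148 |   -6 -100  152 |    0  -92  148
172  -22 -103  146 |  -15  -99  145 |   -5 -104  149 |    0  -94  145
173  -22 -102  141 |  -15 -100  141 |   -6 -101  143 |    3 -106  148
174  -22 -104  138 |  -13 -104  139 |   -4 -106  142 |    3 -106  143
175  -23  -99  130 |  -14 -102  133 |   -6 -100  134 |  -45   41   47
176  -24  -98  125 |  -13 -105  131 |   -8  -95  126 |  -43   37   44
177  -23 -100  121 |  -15  -99  122 |   -9  -93  120 |  -46   44   34
178  -23 -102  118 |  -16  -97  116 |   -8  -96  117 |  -42   33   37
179  -22 -105  115 |  -14 -103  116 |  -10  -91  109 |  -4
[... 291 characters left out ...]

184  -40  -55   59 |  -32  -51   58 |  -24  -50   59 |  -15  -50   61
185  -33  -73   66 |  -27  -66   63 |  -19  -64   63 |  -13  -57   60
186  -32  -77   64 |  -25  -72   62 |  -18  -67   60 |   -8  -71   65
187  -33  -75   57 |  -26  -69   55 |  -17  -70   58 |   -9  -70   59
188  -33  -74   52 |  -24  -75   54 |  -17  -72   54 |   -8  -72   55
189  -34  -73   47 |  -25  -72   48 |  -16  -73   50 |   -9  -71   50
190  -34  -73   42 |  -27  -68   40 |  -15  -77   47 |   -8  -72   46
191  -30  -85   45 |  -21  -86   47 |  -12  -86   49 |   -6  -80   46
192  -27  -94   46 |  -19  -91   46 |  -11  -89   46 |   -2  -91   49
193  -27  -94   42 |  -20  -89   39 |  -11  -90   42 |   -2  -92   45
```

The depth puts the fingertips at z ≈ 0.095, at local y ≈ -90. That is laterally right but about 40 mm higher than the TCP figures imply. I'll trust the camera, lower 30 mm and measure again.

```bash
cat > tip.py <<'E'
import numpy as np
from station import vision,sense
def cloud():
    s=vision.snapshot("scene");P=s["pose"];z=s["range_z"]; v,u=np.mgrid[:384,:512]; X=(np.stack([u,v,0*u+1],-1)@np.linalg.inv(s["mtx"]).T)*z[...,None]
    return s,X@P[:3,:3].T+P[:3,3]
a=np.radians(12.7);R=np.array([[np.cos(a),-np.sin(a)],[np.sin(a),np.cos(a)]]);o=np.array([.550,.1253])
def show(rows,cols):
    s,X=cloud()
    for r in rows:
        print(r," | ".join("%4d %4d %4d"%(*((X[r,c,:2]-o)@R*1e3),X[r,c,2]*1e3) for c in cols))
    st=sense(); print(st['tcp_pos'],st['force'],st['t'])
    return s
E
python3 -m crank '[{"dp":[0,0,-0.4],"angular":[0,0,0]},{"dp":[0,0,-0.3],"angular":[0,0,0]},{"dp":[0,0,-0.3],"angular":[0,0,0]},{"dp":[0,0,0],"angular":[0,0,0]},{"dp":[0,0,0],"angular":[0,0,0]}]'
python3 -c "
from tip import *
show(range(180,196),(251,253,255,257))"
```

```text
t: 3.6
tcp_pos: [0.5515, 0.0345, 0.0391]
tool_rot: [0.624, 0.781, -0.0, -0.001]
force: [-0.2, -0.1, 0.7]
finger_gap: 0.001
gripper_force: 0.0
180  -23 -100  108 |  -13 -105  112 |   -7  -99  110 |    0  -97  110
181  -25  -97  101 |  -14 -104  107 |   -6 -102  107 |    0  -97  106
182  -23 -102   99 |  -15 -100  100 |   -8  -96   98 |  -25  -20   51
183  -22 -105   97 |  -16  -98   94 |   -8  -98   95 |  -22  -29   52
184  -25  -98   87 |  -16  -98   89 |   -7 -100   92 |  -15  -49   60
185  -23 -102   85 |  -18  -93   81 |   -8  -98   85 |  -12  -59   62
186  -22 -106   83 |  -14 -106   85 |   -9  -93   78 |   -9  -67   62
187  -24 -102   76 |  -16 -100   76 |   -8  -98   76 |   -8  -73   61
188  -24 -100   69 |  -14 -105   75 |   -8  -97   71 |   -7  -75   58
189  -24 -102   66 |  -14 -107   71 |  -17  -72   49 |   -9  -71   50
190  -31  -81   47 |  -22  -83   50 |  -14  -81   51 |   -9  -71   45
191  -28  -90   49 |  -22  -83   45 |  -14  -81   45 |   -6  -80   46
192  -28  -90   43 |  -21  -85   41 |  -12  -88   45 |   -2  -90   48
193  -26  -98   44 |  -18  -94   43 |  -10  -94   44 |   -3  -89   43
194  -26  -97   38 |  -18  -96   39 |  -10  -93   39 |   -1  -94   41
195  -28  -92   30 |  -19  -93   32 |  -12  -88   30 |   -3  -88   32
[0.55187805 0.03452779 0.03953624] [ 0.84605015  0.30273588 -0.61891082] 3.65
```

```bash
python3 -m crank '[{"dp":[0,0,-0.2],"angular":[0,0,0]},{"dp":[0,0,-0.17],"angular":[0,0,0]},{"dp":[0,0,0],"angular":[0,0,0]},{"dp":[0,0,0],"angular":[0,0,0]}]'
python3 -m crank '[{"dp":[-0.037,0.163,0],"angular":[0,0,0]},{"dp":[-0.037,0.163,0],"angular":[0,0,0]},{"dp":[-0.037,0.163,0],"angular":[0,0,0]},{"dp":[-0.037,0.163,0],"angular":[0,0,0]},{"dp":[-0.037,0.163,0],"angular":[0,0,0]},{"dp":[-0.037,0.163,0],"angular":[0,0,0]},{"dp":[-0.037,0.163,0],"angular":[0,0,0]},{"dp":[-0.037,0.163,0],"angular":[0,0,0]}]'
python3 - <<'E'
from tip import *
import cv2
s=show(range(176,192),(250,253,256,259))
im=cv2.resize(s["image"][150:220,225:305],None,fx=6,fy=6,interpolation=cv2.INTER_CUBIC); cv2.imwrite("pics/c3.png",cv2.convertScaleAbs(im,alpha=1.6,beta=20))
E
```

```text
t: 4.05
tcp_pos: [0.5518, 0.0345, 0.0285]
tool_rot: [0.624, 0.781, -0.0, -0.0]
force: [0.6, -0.5, -0.1]
finger_gap: 0.002
gripper_force: 0.0
t: 4.85
tcp_pos: [0.5431, 0.0741, 0.0288]
tool_rot: [0.624, 0.781, 0.0, 0.0]
force: [0.6, -1.9, 0.4]
finger_gap: 0.005
gripper_force: 0.9
176  -40  -63  102 |  -28  -61  103 |  -14  -65  107 |   -3  -60  107
177  -92   82    5 |  -27  -64  100 |  -15  -63  102 |   -4  -55   99
178  -92   82    0 |  -25  -70   99 |  -15  -62   96 |   -4  -55   94
179  -86   66    5 |  -31  -54   84 |  -17  -57   88 |   -8  -45   83
180  -56  -21   56 |  -30  -57   81 |  -17  -58   84 |   -7  -48   80
181  -51  -35   60 |  -30  -56   76 |  -15  -64   83 |   -6  -51   77
182  -50  -37   56 |  -31  -54   70 |  -15  -61   77 |   -5  -55   75
183  -50  -38   52 |  -30  -58   68 |  -16  -59   70 |   -8  -46   64
184  -52  -33   43 |  -31  -56   61 |  -15  -62   67 |   -6  -52   63
185  -49  -40   43 |  -36  -41   46 |  -16  -61   62 |   -9  -41   51
186  -46  -50   45 |  -33  -48   46 |  -16  -61   57 |   -9  -43   48
187  -43  -59   46 |  -31  -57   47 |  -18  -55   48 |   -7  -47   45
188  -39  -71   49 |  -28  -66   48 |  -16  -60   47 |   -5  -56   46
189  -39  -71   44 |  -26  -72   47 |  -14  -68   47 |   -1  -68   50
190  -36  -80   45 |  -26  -70   41 |  -12  -75   47 |    0  -73   48
191  -31  -95   51 |  -22  -82   45 |  -10  -79   45 |    0  -73   43
[0.54278001 0.07478599 0.02879616] [0.77333232 0.08644642 0.49001007] 4.9
```

View pics/c3.png

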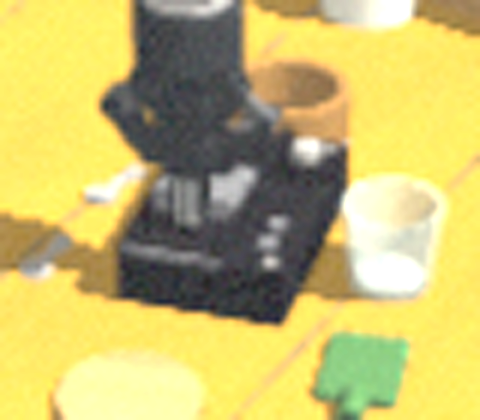

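The fingers are behind the wedge face and pushing it, with the shutter at about 47 mm. I'll advance to just before the first ridge.

```bash
python3 -m crank '[{"dp":[-0.033,0.146,0],"angular":[0,0,0]},{"dp":[-0.033,0.146,0],"angular":[0,0,0]},{"dp":[-0.033,0.146,0],"angular":[0,0,0]},{"dp":[-0.033,0.146,0],"angular":[0,0,0]},{"dp":[0,0,0],"angular":[0,0,0]}]'
for i in 1 2; do :; done
python3 -m crank '[{"dp":[-0.0073,0.0325,0],"angular":[0,0,0]}]' | egrep 'tcp_pos|force: \['
python3 -m crank '[{"dp":[-0.0073,0.0325,0],"angular":[0,0,0]}]' | egrep 'tcp_pos|force: \['
python3 -m crank '[{"dp":[-0.0073,0.0325,0],"angular":[0,0,0]}]' | egrep 'tcp_pos|force: \['
python3 -m crank '[{"dp":[-0.0073,0.0325,0],"angular":[0,0,0]}]' | egrep 'tcp_pos|force: \['
python3 -m crank '[{"dp":[-0.0073,0.0325,0],"angular":[0,0,0]}]' | egrep 'tcp_pos|force: \['
```

```text
t: 5.4
tcp_pos: [0.5386, 0.092, 0.0286]
tool_rot: [0.624, 0.781, 0.0, -0.0]
force: [0.2, -0.3, 0.0]
finger_gap: -0.0
gripper_force: 0.0
tcp_pos: [0.5385, 0.0924, 0.0286]
force: [0.7, -1.3, 0.4]
tcp_pos: [0.5383, 0.093, 0.0286]
force: [0.5, -2.6, 0.3]
tcp_pos: [0.5383, 0.0936, 0.0286]
force: [0.5, -5.1, 0.5]
tcp_pos: [0.5382, 0.0941, 0.0287]
force: [-0.3, -6.4, -0.2]
tcp_pos: [0.538, 0.095, 0.0287]
force: [0.4, -5.3, 0.2]
```

```bash
for i in 1; do python3 -m crank '[{"dp":[-0.0073,0.0325,0],"angular":[0,0,0]}]' | egrep 'tcp_pos|force: \['
python3 -m crank '[{"dp":[-0.0073,0.0325,0],"angular":[0,0,0]}]' | egrep 'tcp_pos|force: \['
python3 -m crank '[{"dp":[-0.0073,0.0325,0],"angular":[0,0,0]}]' | egrep 'tcp_pos|force: \['; done
```

```text
tcp_pos: [0.5378, 0.0961, 0.0287]
force: [-0.7, -4.4, 1.2]
tcp_pos: [0.5374, 0.0975, 0.0287]
force: [-0.5, -3.2, 1.0]
tcp_pos: [0.537, 0.099, 0.0287]
force: [-0.5, -1.9, 0.7]
```

```bash
python3 -m crank '[{"dp":[0,0,0],"angular":[0,0,0]},{"dp":[0,0,0],"angular":[0,0,0]}]' | egrep 'tcp_pos|force: \['
python3 -c "
from tip import *
show(range(176,188),(252,255,259,261,263,265))"
```

```text
tcp_pos: [0.5371, 0.0995, 0.0286]
force: [0.2, 0.6, -0.1]
176  -87   98    2 |  -32  -25   82 |  -11  -34   91 |   -6  -24   86 |  -13   29   54 |   -7   38   49
177  -55    5   55 |  -30  -30   80 |  -11  -33   85 |   -7  -20   79 |  -10   17   56 |   -2   20   56
178  -51   -8   59 |  -31  -28   74 |  -12  -30   79 |   -5  -26   77 |   -5    2   60 |    2    4   61
179  -51   -9   55 |  -29  -32   72 |  -14  -24   70 |   -6  -24   71 |   -1  -12   65 |    5   -5   62
180  -50  -11   51 |  -29  -33   68 |  -11  -34   71 |   -6  -22   65 |   -1  -12   60 |    5   -6   58
181  -51   -9   45 |  -31  -28   59 |  -11  -36   68 |  -11   -6   50 |   -2   -6   51 |    7  -12   57
182  -48  -19   46 |  -36  -13   45 |  -13  -30   59 |  -12   -4   44 |   -2   -8   48 |    8  -16   54
183  -43  -32   50 |  -33  -23   46 |  -13  -29   53 |   -8  -18   48 |    0  -16   48 |   10  -20   52
184  -40  -41   50 |  -30  -31   46 |  -14  -25   46 |   -5  -27   48 |    0  -16   43 |   12  -28   52
185  -40  -43   47 |  -28  -37   46 |  -12  -32   45 |   -6  -24   42 |    4  -31   48 |   14  -36   53
186  -37  -50   46 |  -26  -45   46 |   -8  -44   48 |    0  -43   49 |    8  -43   51 |   13  -32   45
187  -35  -57   47 |  -23  -53   46 |   -6  -51   48 |    0  -46   46 |   11  -54   53 |   16  -41   46
[0.53724847 0.09952102 0.02864816] [ 0.40739893  0.62272844 -0.47561698] 6.45
```

```bash
python3 -m crank '[{"dp":[-0.0073,0.0325,0],"angular":[0,0,0]}]' | egrep 'tcp_pos|force: \['
python3 -m crank '[{"dp":[-0.0073,0.0325,0],"angular":[0,0,0]}]' | egrep 'tcp_pos|force: \['
python3 -m crank '[{"dp":[0,0,0],"angular":[0,0,0]}]' | egrep 'tcp_pos|force: \['
```

```text
tcp_pos: [0.5372, 0.1002, 0.0287]
force: [-0.3, -1.0, -0.2]
tcp_pos: [0.5369, 0.1012, 0.0287]
force: [-1.4, 0.1, 0.6]
tcp_pos: [0.5368, 0.1013, 0.0287]
force: [-0.1, 0.2, 0.1]
```

There is no force, so the shutter has jumped ahead. I'll back off, lift and verify.

```bash
python3 -m crank '[{"dp":[0.07,-0.32,0],"angular":[0,0,0]},{"dp":[0.07,-0.32,0],"angular":[0,0,0]},{"dp":[0,0,0.5],"angular":[0,0,0]},{"dp":[0,0,0.8],"angular":[0,0,0]},{"dp":[0,0,0.9],"angular":[0,0,0]},{"dp":[0,0,0.9],"angular":[0,0,0]},{"dp":[0,0,0.9],"angular":[0,0,0]},{"dp":[0,0,0],"angular":[0,0,0]}]'
python3 - <<'E'
from tip import *
import cv2
ims=[];Z=[]
for i in range(12):
    s=vision.snapshot("scene"); ims.append(s["image"].astype(float)); Z.append(s["range_z"])
P=s["pose"];K=s["mtx"];T=np.linalg.inv(P)
z=np.median(Z,0); v,u=np.mgrid[:384,:512]; X=(np.stack([u,v,0*u+1],-1)@np.linalg.inv(K).T)*z[...,None]; X=X@P[:3,:3].T+P[:3,3]
q=(X[...,:2]-o)@R*1e3; zz=X[...,2]*1e3
m=(q[...,0]>-46)&(q[...,0]<6)&(q[...,1]>-40)&(q[...,1]<10)&(zz>50)&(zz<58); print(m.sum(),np.median(q[m][:,1]),np.percentile(q[m][:,1],[10,25,50,75]))
im=cv2.resize(np.mean(ims,0)[150:220,225:305].astype(np.uint8),None,fx=8,fy=8,interpolation=cv2.INTER_CUBIC);im=cv2.convertScaleAbs(im,alpha=1.6,beta=20)
for y,c in ((-11.5,(0,0,255)),(-5.5,(0,255,0)),(1.5,(255,0,255))):
    l=[]
    for x in (-50,10):
        w=R@[x/1e3,y/1e3]+o; p=K@(T@[*w,.061,1])[:3]; l.append(tuple(int(k) for k in ((p[:2]/p[2]-[225,150]+.5)*8)))
    cv2.line(im,*l,c,1)
cv2.imwrite("pics/c4.png",im)
E
```

```text
t: 7.55
tcp_pos: [0.5442, 0.0807, 0.1524]
tool_rot: [0.625, 0.781, 0.002, 0.003]
force: [2.1, 0.2, 0.2]
finger_gap: -0.001
gripper_force: 0.0
16 -7.675495622221252 [-8.52819863 -8.418914   -7.67549562 -7.02424097]
```

View pics/c4.png

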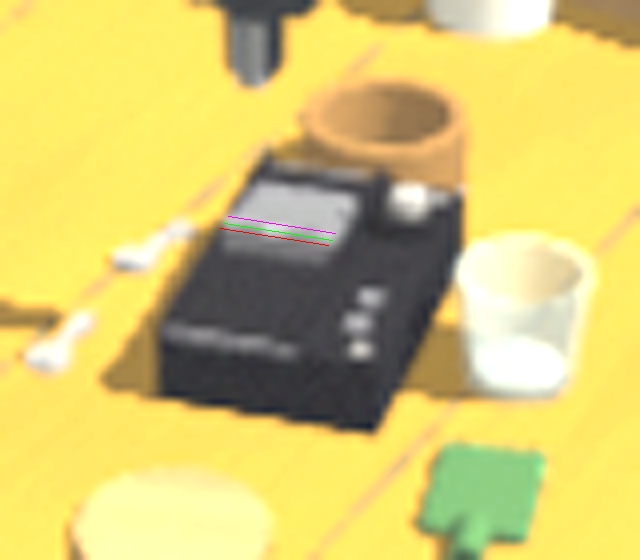

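The view shows the shutter's face at about crop (285,240). The measured local y is about -7.7, with a bias of about -2, so it is in the catch (-5.5). The keys are undisturbed. Next I'll move above the button and approach it.

```bash
python3 -m crank '[{"dp":[0.225,0.65,0],"angular":[0,0,0]},{"dp":[0.225,0.65,0],"angular":[0,0,0]},{"dp":[0.225,0.65,0],"angular":[0,0,0]},{"dp":[0.225,0.65,0],"angular":[0,0,0]},{"dp":[0.225,0.65,0],"angular":[0,0,0]},{"dp":[0,0,0],"angular":[0,0,0]},{"dp":[0,0,-0.8],"angular":[0,0,0]},{"dp":[0,0,-0.8],"angular":[0,0,0]},{"dp":[0,0,-0.8],"angular":[0,0,0]},{"dp":[0,0,-0.6],"angular":[0,0,0]},{"dp":[0,0,-0.3],"angular":[0,0,0]},{"dp":[0,0,0],"angular":[0,0,0]},{"dp":[0,0,0],"angular":[0,0,0]}]'
python3 - <<'E'
from tip import *
import cv2
s,X=cloud(); print(sense()['tcp_pos'])
im=cv2.resize(s["image"][150:200,245:305],None,fx=10,fy=10,interpolation=cv2.INTER_CUBIC);cv2.imwrite("pics/c5.png",cv2.convertScaleAbs(im,alpha=1.6,beta=20))
E
```

```text
t: 9.45
tcp_pos: [0.5752, 0.179, 0.0502]
tool_rot: [0.624, 0.781, 0.0, 0.0]
force: [0.1, 1.0, -0.7]
finger_gap: -0.002
gripper_force: 0.0
[0.57560587 0.17909966 0.05065706]
```

View pics/c5.png

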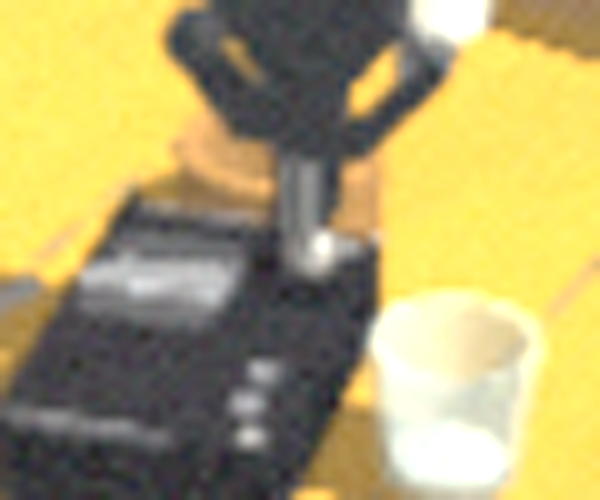

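The fingers, at about crop (302,262), stand just over the button, at about (318,250). I'll nudge 2 mm in +x and press down in small steps, watching the force.

```bash
python3 -m crank '[{"dp":[0.08,-0.03,0],"angular":[0,0,0]},{"dp":[0,0,0],"angular":[0,0,0]}]' | egrep 'tcp_pos|force: \['
python3 -m crank '[{"dp":[0,0,-0.1],"angular":[0,0,0]},{"dp":[0,0,0],"angular":[0,0,0]}]' | egrep 'tcp_pos|force: \['
python3 -m crank '[{"dp":[0,0,-0.1],"angular":[0,0,0]},{"dp":[0,0,0],"angular":[0,0,0]}]' | egrep 'tcp_pos|force: \['
python3 -m crank '[{"dp":[0,0,-0.06],"angular":[0,0,0]},{"dp":[0,0,0],"angular":[0,0,0]}]' | egrep 'tcp_pos|force: \['
```

```text
tcp_pos: [0.5784, 0.1783, 0.0508]
force: [-0.9, 0.2, 0.1]
tcp_pos: [0.5771, 0.1783, 0.0467]
force: [-0.4, 0.1, 1.0]
tcp_pos: [0.5773, 0.1783, 0.0437]
force: [0.0, 0.1, 2.8]
tcp_pos: [0.5773, 0.1784, 0.042]
force: [-0.3, -0.6, 4.0]
```

```bash
python3 -m crank '[{"dp":[0,0,-0.05],"angular":[0,0,0]},{"dp":[0,0,0],"angular":[0,0,0]}]' | egrep 'tcp_pos|force: \['
python3 -m crank '[{"dp":[0,0,-0.05],"angular":[0,0,0]},{"dp":[0,0,0],"angular":[0,0,0]}]' | egrep 'tcp_pos|force: \['
```

```text
tcp_pos: [0.5773, 0.1783, 0.0406]
force: [-1.5, 0.1, 5.1]
tcp_pos: [0.5773, 0.1784, 0.0405]
force: [-2.8, -0.1, 13.1]
```

The force has risen sharply, so the button is bottomed out. I'll release, lift clear and check.

```bash
python3 -m crank '[{"dp":[0,0,0.3],"angular":[0,0,0]},{"dp":[0,0,0.6],"angular":[0,0,0]},{"dp":[0,0,0.9],"angular":[0,0,0]},{"dp":[0,0,0.9],"angular":[0,0,0]},{"dp":[0,0,0.9],"angular":[0,0,0]},{"dp":[-0.6,-0.8,0.5],"angular":[0,0,0]},{"dp":[-0.8,-0.8,0],"angular":[0,0,0]},{"dp":[-0.8,-0.8,0],"angular":[0,0,0]},{"dp":[-0.8,-0.8,0],"angular":[0,0,0]},{"dp":[-0.6,-0.8,0],"angular":[0,0,0]},{"dp":[0,-0.8,0],"angular":[0,0,0]},{"dp":[0,-0.8,0],"angular":[0,0,0]},{"dp":[0,-0.8,0],"angular":[0,0,0]},{"dp":[0,-0.8,0],"angular":[0,0,0]},{"dp":[0,0,0],"angular":[0,0,0]},{"dp":[0,0,0],"angular":[0,0,0]}]'
python3 - <<'E'
from station import vision
import cv2,numpy as np
t=vision.snapshot("top")
b=cv2.resize(t["image"][150:260,130:300],None,fx=4.5,fy=4.5,interpolation=cv2.INTER_CUBIC)
cv2.imwrite("pics/c6.png",cv2.convertScaleAbs(b,alpha=1.5,beta=20))
E
```

```text
t: 12.3
tcp_pos: [0.469, -0.0377, 0.1616]
tool_rot: [0.625, 0.781, 0.0, -0.0]
force: [-0.3, 0.2, -0.1]
finger_gap: -0.001
gripper_force: 0.0
```

View pics/c6.png

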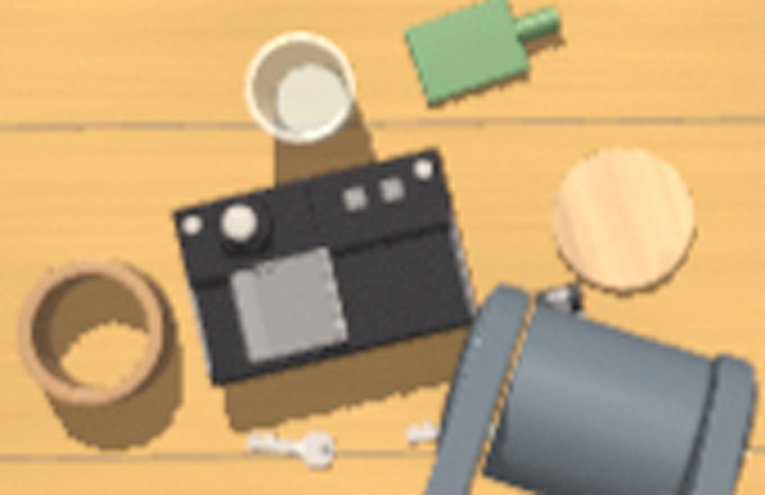

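The shutter's trailing edge, at about crop (337,292), has moved about 65 mm, to about 0.080 m, so it is in its catch. The button is out and the loose things that can be seen are in place. I'll hand in.

```bash
python3 -c "
from station import order
print(order.sign_off())"
```

```text
the job is handed in; nothing more can be done
None
```

I pushed the shutter into its catch (about 0.080 m by camera), pressed the lock button fully in and it sprang back, and the loose things I could see were still in place (the arm hid most of one key in the last view); I handed the job in at about 12 s, and no verdict came back.

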